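# Tack-cure a dental bridge: hang the lamp on the rail, hold the bridge in the light box

## Task

Hook the curing lamp over the curing box's rail on the open stretch beside the amber hood, lens towards the box, slide it under the hood to the red mark and let go of it there. Then take the orange-handled carrier from the rack and pass it down through the slot in the box's top without forcing it, and finish while still holding it, with the bridge held in the middle of the lamp's beam and not jammed against the slot. Leave the spare carriers and the other loose things where they are.

Things in the scene. Friction and masses are not known exactly. Their poses are not given: they have to be found in the camera images.
- curing_box: Fixed curing box: amber panes, white base and top plate, black-rimmed slot, aluminium rail on its -x side. Origin on the table under the slot's centre; x away from the robot, y along rail and slot, z up. Base 12 mm thick, x -130 to 65 mm, y +-150 mm under the rail, +-75 mm behind. Top plate x +-54, y +-70 mm, top face at 150 mm; behind it to x 104 mm a housing 72 mm high.
- slot (a point): Centre of the slot at the box's top face, 150 mm above the table; axes as the box. Slot 14 (x) by 42 mm (y), 2 mm more than the carrier each way, through an 8 mm plate. A black rim bevelled at 45 degrees widens it to 24 x 52 mm at 5 mm above the top face and guides the carrier in.
- beam (a point): Middle of the lamp's beam inside the box, straight under the slot: 82 mm below the top face, 68 mm above the table; axes as the box. Empty space; the box's floor is 56 mm lower.
- rail_mark (a point): Middle of the rail's top edge at the red line (4 mm wide), 100 mm to -x of the slot, 128 mm above the table; axes as the box. Rail: flat bar 10 mm thick (x), 25 mm high, y +-140 mm; under it only a 10 x 12 mm post at each end (y +-134 mm). 43 mm of free space between rail and front pane.
- hood_edge (a point): Middle of the front edge, top face, of the amber glare hood: a 5 mm pane level with the box's top (underside 145, top 150 mm above the table), y +-50 mm from the mark, its edge 14 mm to +x of the rail's middle plane. It roofs over the lamp's lens leg at the mark, so the lamp can only be slid in from the side. Axes as the box.
- lamp: Loose clip-over curing lamp, about 0.22 kg, standing on its two legs. Origin: centre of its underside, z up. Upside-down U: white lens leg at +x, grey battery leg at -x, 56 mm over both (x), 44 mm long (y), 80 mm high; bridge at 80 to 88 mm. Gap between the legs runs along y: 24 mm wide up to 55 mm, tapering to 14 mm at 62 mm. Blue grip 16 (x) by 26 mm (y) on top, at 88 to 138 mm.
- lamp_seat (a point): Middle of the underside of the lamp's bridge, 80 mm above its feet: this rests on the rail's top edge (feet then 48 mm above the table), the lamp hanging upright by itself. Axes as the lamp.
- lamp_lens (a point): Centre of the lamp's lens on the outer face of its +x leg, 32 mm from its middle (4 mm proud of the leg), 20 mm above its feet. It must face the box. Axes as the lamp.
- carrier: Loose flat bridge carrier, 12 mm thick (x), 40 mm wide (y), 160 mm long (z), same section throughout, about 0.09 kg; orange handle on its upper 70 mm, steel below, a white three-tooth dental bridge in a window near its lower end. Stands upright in one of the rack's three places. Origin: centre of its lower end, z up. Fits the slot either way round.
- bridge (a point): Centre of the dental bridge in the carrier, on its axis, 18 mm above its lower end. Axes as the carrier.
- spare_a: Loose spare carrier, same shape, grey handle, no bridge, in the rack. Leave alone. Origin: centre of its lower end.
- spare_b: Loose spare carrier, same shape, grey handle, no bridge, in the rack. Leave alone. Origin: centre of its lower end.
- rack: Fixed aluminium rack, 70 (x) by 170 mm (y), 70 mm high: base plate 8 mm thick, top plate (underside at 62 mm) with three slots of 17 x 46 mm, 52 mm apart along y. Carriers stand upright on the base plate, tops 168 mm above the table, thin side along x. Origin: centre of its underside. Rack and lamp may change sides of the bench.
- cast: Loose plaster dental cast, 50 x 60 mm, 32 mm high. Leave alone. Origin: centre of its underside.
- bowl: Loose red mixing bowl, 110 mm across, 48 mm high. Leave alone. Origin: centre of its underside.
- jar: Loose jar with a blue cap, 52 mm across, 55 mm high. Leave alone. Origin: centre of its underside.
- dish: Loose small green glass dappen dish, 42 mm across, 28 mm high. Leave alone. Origin: centre of its underside.
There are look-alikes about, which are no part of the job. What is shaped like the carrier but green or pink is not meant.

How it is judged:
On the way, in this order (a step that is already met when the one before it is completed fails the run):
1. the lamp is hooked over the rail on the open stretch beside the hood, lens towards the box (x of lamp_seat in the frame of rail_mark between -0.006 and 0.006 m and z of lamp_seat in the frame of rail_mark between -0.004 and 0.012 m and x of lamp_lens in the frame of rail_mark above 0.02 m and angle between lamp's own z axis and vertical below 0.12 rad and (y of lamp_seat in the frame of rail_mark above 0.06 m or y of lamp_seat in the frame of rail_mark below -0.06 m)), for 0.2 s.
2. the lamp has been slid to the red mark, hangs upright on the rail and has been let go (x of lamp_seat in the frame of rail_mark between -0.006 and 0.006 m and z of lamp_seat in the frame of rail_mark between -0.004 and 0.004 m and x of lamp_lens in the frame of rail_mark above 0.02 m and angle between lamp's own z axis and vertical below 0.12 rad and contact force between lamp and curing_box above 0.5 N and y of lamp_seat in the frame of rail_mark between -0.008 and 0.008 m and contact force between the fingers and lamp below 0.2 N), for 0.3 s.
3. the carrier has gone through the slot, the bridge at least 30 mm under the top of the box (x of bridge in the frame of slot between -0.006 and 0.006 m and y of bridge in the frame of slot between -0.006 and 0.006 m and z of bridge in the frame of slot below -0.03 m), for 0.1 s.
At the end, for the whole second after the job is handed in: Fingers still grip the carrier (over 1 N), upright within 0.1 rad, still, through the slot, bridge within 10 mm in height and 5 mm sideways of the beam's middle, under 10 N between carrier and box; the lamp hangs by itself on the rail within 8 mm of the red mark, lens to the box (all of step 2 and x of bridge in the frame of beam between -0.005 and 0.005 m and y of bridge in the frame of beam between -0.005 and 0.005 m and z of bridge in the frame of beam between -0.01 and 0.01 m and angle between carrier's own z axis and vertical below 0.1 rad and angle between the x axis of carrier and the x axis of curing_box, either way round below 0.15 rad and contact force between the fingers and carrier above 1 N and contact force between carrier and curing_box below 10 N and linear speed of carrier below 0.02 m/s); the arm keeps its last pose, push and grip.
It fails at once if a spare carrier is shifted by more than 25 mm (distance of any of spare_a, spare_b from where it was at the start of the episode above 0.025 m).
It fails at once if the cast, bowl, jar or glass dish is shifted by more than 25 mm (distance of any of cast, bowl, jar, dish from where it was at the start of the episode above 0.025 m).
It fails at once if the carrier is forced against the curing box with more than 30 N (contact force between carrier and curing_box above 30 N).
It also fails if it takes over 61 s, if anything falls off the work surface, if the arm or the gripper's body presses on something with over 40 N, if the wrist force passes 120 N, or if a joint passes its speed limit or range.

## Robot

A 7-joint arm with a two-finger parallel gripper is mounted at the origin on the work surface. World frame = base frame: x ahead of the robot, y to its left, z up, the work surface at z = 0. Lengths are in m, angles in rad, forces in N, time in s.
With the tool pointing down it reaches from about 0.425 to 0.875 m from the base axis. Payload 8.4 kg.
Tool frame: the origin (TCP) lies midway between the tips of the shut fingers; the grasp point (between the pads) lies env.pinch_z behind it (env.pinch_z is the distance from the TCP to the grasp point, in m); z points along the fingers, y is the line along which they close (so a half turn about z gives the same grasp; the last joint's range is limited). The gripper opens to 87 mm and grips with 3 to 60 N. Pads are 19 mm wide; open, the fingers measure 117 mm over their backs; the gripper's body (75 mm by 190 mm) begins 51 mm behind the grasp point.
Start: joints at [1.124, 0.333, 0.04, 1.465, -0.013, 1.343, -0.059], TCP at [0.222, -0.611, 0.223] pointing down, gripper open.
Joint ranges: [-2.58, 2.58], [-0.38, 2.09], [-1.3, 1.39], [0.25, 2.4], [-1.5, 4.64], [0.08, 2.09], [-2.65, 2.65]. Speed limits (rad/s): [2.22, 2.22, 2.79, 2.79, 3.14, 3.14, 3.14].

## Interface

Orientations are given as a rotation vector (axis times angle).
In Python, from bench import env gives the robot as it stands.
- The arm moves only by the tool drive_tool, never from a script. Its argument "series" is a list of rows, each an object of numbers: "dx", "dy", "dz": the shift along the world's x, y, z in units of 60 mm (1.0 is 60 mm); "yaw": the turn about the world's z in units of 8 degrees (1.0 is 8 degrees); "fingers": the opening, from 0 (shut) to 1 (fully open). A call has 1 to 10 rows; each row is the pose to reach, as a shift and turn from the pose commanded when the call began; what a row does not reach only later rows make up. A row lasts 1/8 s, in which the tool goes at most 62.5 mm and 10.7 degrees, less where a joint would pass 70% of its speed; a pose out of reach is approached as far as the arm can. A call with a gripper value outside its range is refused whole. The fingers move at their own pace and stop on an object; "squeeze" is the grip in N (left out, the last holds). Time passes only in rows, so rows that repeat a pose let the fingers close. It gives the time, the measured TCP pose, the force, the opening and the grip force at its end, in the units of the state.
- env.state(): the state, without advancing time (a new reading comes with each control period).
- env.capture(name): name is "scene" or "top" or "wrist"; returns a dict with "image" (384x512x3 uint8, blue, green, red), "vfov" (degrees; the focal length in pixels is half the picture's height over the tangent of half this angle, whatever the lens; pixels are square), "cx", "cy" (the principal point, pixels), "pose" (4x4, takes a point from camera to world coordinates). Camera axes: x right, y up, looking along -z (the intrinsics and any distortion apply to the point x, -y, -z); pixel columns grow to the right and rows downward; lengths in m; the calibration is good to about 2 mm. The wrist camera is an equidistant fisheye: a pixel r from the principal point sees the ray r / f radians off the axis. A picture is of the moment at which its call begins. There is no depth.
- env.job_done(): hands the job in; it is judged then, once.
The state is a dict: "t": time; "joint_positions": joint angles; "qd": joint speeds; "effort": joint torques, N m; "tool_pos": TCP position; "tool_rot": TCP orientation; "wrist_force": force on the tool from outside, world axes, zero at the start; "ft_torque": the same for the moment, N m; "gripper_width": finger opening in m; "finger_force": force on a finger pad.
Only numpy, scipy, OpenCV 4.12 (cv2) and the standard library are available. Lean on these libraries where they do the work, as an engineer would, in place of code of your own. Each camera call takes 0.05 s, during which the arm holds its last target. There are 200 camera calls.

## Working session

There is one attempt and no reset: what is moved stays moved. The work goes in short steps, Python scripts to look and compute and a tool call to move; the robot and the scene stay as the last step left them, time stands still between calls to the robot, and variables do not carry over. Pictures are saved under pics/ and viewed, at most 10 in all, crops included, and the job is handed in when it is done.

Besides the shell and the picture viewer there is one more tool, called after "Request:" as a command line: name --argument value ..., lists and objects as JSON in quotes. drive_tool: Moves the arm, as the interface text tells. Its arguments: {"type":"object","properties":{"series":{"type":"array"},"squeeze":{"type":"number"}},"required":["series"]}

```bash
mkdir -p pics; ls; cat > h.py <<'E'
import numpy as np, cv2
from bench import env
def ray(c,u,v):
    f=c["image"].shape[0]/2/np.tan(np.radians(c["vfov"])/2)
    a=np.array([(u-c["cx"])/f,-(v-c["cy"])/f])
    if c.get("fish"):
        r=np.hypot(*a); k=np.sin(r)/r if r>1e-9 else 1; d=np.array([a[0]*k,a[1]*k,-np.cos(r)])
    else: d=np.array([a[0],a[1],-1.])
    P=np.array(c["pose"]); return P[:3,3],P[:3,:3]@d
def onz(c,u,v,z):
    o,d=ray(c,u,v); return o+d*(z-o[2])/d[2]
def proj(c,p):
    P=np.array(c["pose"]); q=P[:3,:3].T@(np.array(p)-P[:3,3]); f=c["image"].shape[0]/2/np.tan(np.radians(c["vfov"])/2)
    if c.get("fish"):
        th=np.arctan2(np.hypot(q[0],q[1]),-q[2]); n=np.hypot(q[0],q[1])+1e-12; return c["cx"]+f*th*q[0]/n, c["cy"]-f*th*q[1]/n
    return c["cx"]-f*q[0]/q[2], c["cy"]+f*q[1]/q[2]
def cap(n,save=None):
    c=env.capture(n); c["fish"]=n=="wrist"
    if save: cv2.imwrite("pics/"+save+".png",c["image"])
    return c
def blobs(c,lo,hi,amin=30):
    m=cv2.inRange(cv2.cvtColor(c["image"],cv2.COLOR_BGR2HSV),lo,hi)
    n,l,s,ce=cv2.connectedComponentsWithStats(m)
    return [(s[i].tolist(),ce[i].round(1).tolist()) for i in range(1,n) if s[i][4]>=amin]
E
python3 - <<'E'
from h import *
a=cap("scene");b=cap("top")
cv2.imwrite("pics/scene.png",a["image"]);cv2.imwrite("pics/top.png",cv2.resize(b["image"],(800,600)))
for c in(a,b):print(c["vfov"],c["cx"],c["cy"],np.round(c["pose"],3).tolist())
import pickle;pickle.dump((a,b),open("c0.pkl","wb"))
print(env.pinch_z, env.state())
E
```

```text
pics
54.199986665445735 256.72819325949933 192.41354030849632 [[0.41, -0.784, 0.467, 1.031], [0.912, 0.36, -0.196, -0.141], [-0.014, 0.506, 0.862, 0.956], [0.0, 0.0, 0.0, 1.0]]
50.47051516584142 258.70559763593025 190.07168642714856 [[0.001, 0.986, -0.165, 0.319], [-1.0, -0.002, -0.014, 0.051], [-0.014, 0.165, 0.986, 1.415], [0.0, 0.0, 0.0, 1.0]]
0.0187 {'t': 0.1, 'joint_positions': array([ 1.12381428,  0.33387978,  0.03988776,  1.46619746, -0.01338646,
        1.34327318, -0.05852629]), 'qd': array([ 3.71390623e-04, -1.03711876e-03, -7.04847563e-05, -3.00439467e-03,
        6.85423827e-04,  1.57107293e-03,  1.25014832e-03]), 'effort': array([ 3.39133483e-03, -6.57808828e+01,  1.33975983e+00, -4.04710436e+01,
       -5.95351844e-02,  4.09103441e-02,  5.05436333e-05]), 'tool_pos': array([ 0.22134689, -0.6107006 ,  0.22171569]), 'tool_rot': array([-3.09280619e+00, -5.43214421e-01,  5.87681396e-04]), 'wrist_force': array([-0.19902573,  0.18520899,  0.34210607]), 'ft_torque': array([-0.00161542, -0.04096823, -0.02340244]), 'finger_force': 0.0, 'gripper_width': 0.08665063840227596}
```

View pics/top.png

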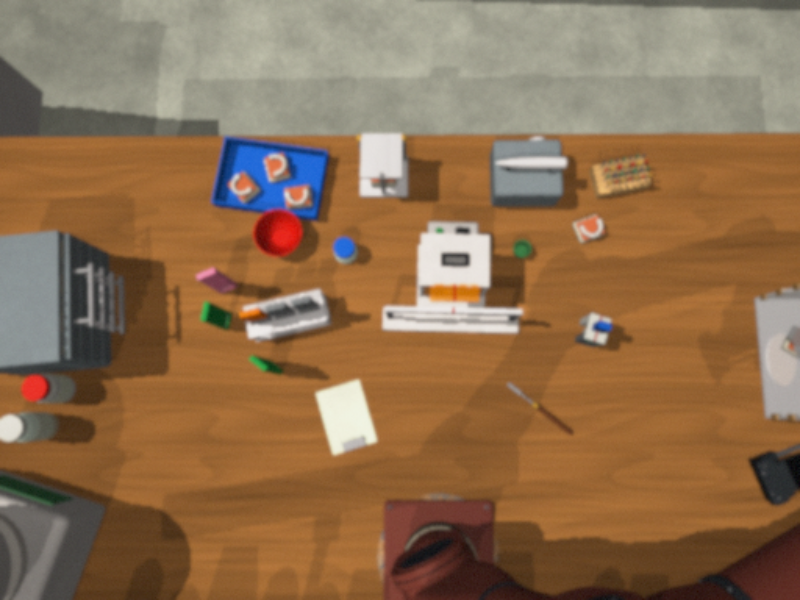

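View pics/scene.png

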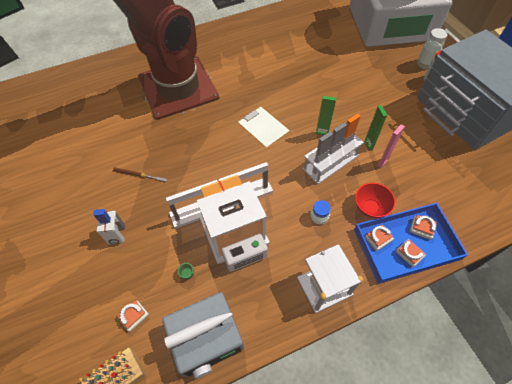

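The top view shows the box near (455,260), with the slot's black rim at its centre, the rail at v≈318, and the lamp on the right at (598,328). The rack is on the left at (287,315), with the orange carrier at its left end (250,312). The scene view agrees: the lens faces away from the robot.

```bash
python3 - <<'E'
from h import *
import pickle
a,b=pickle.load(open("c0.pkl","rb"))
def tri(p,q):
    o1,d1=ray(a,*p);o2,d2=ray(b,*q);A=np.c_[d1,-d2];s=np.linalg.lstsq(A,o2-o1,rcond=None)[0];x,y=o1+s[0]*d1,o2+s[1]*d2;return ((x+y)/2).round(4),np.linalg.norm(x-y).round(4)
for n,c in(("a",a),("b",b)):
    print(n,"black",[x for x in blobs(c,(0,0,0),(180,255,50),30) if x[0][4]<900])
    print("blue",blobs(c,(105,150,60),(125,255,255),20))
    print("orange",blobs(c,(8,200,150),(22,255,255),20))
    print("red",blobs(c,(0,200,120),(5,255,255),4))
out=np.hstack([cv2.resize(b["image"][175:240,225:425],None,fx=4,fy=4,interpolation=2)])
o2=cv2.resize(a["image"][140:260,90:290],None,fx=4,fy=4,interpolation=2)[:330]
cv2.imwrite("pics/crop1.png",np.vstack([out,o2]))
E
```

```text
a black [([0, 0, 23, 19, 85], [12.9, 9.5]), ([165, 16, 26, 35, 668], [177.1, 33.1]), ([0, 37, 18, 30, 273], [5.3, 52.8]), ([466, 246, 43, 26, 167], [482.3, 261.0]), ([207, 357, 18, 8, 50], [215.0, 360.6]), ([185, 369, 10, 7, 34], [189.2, 372.6])]
blue [([500, 18, 12, 28, 174], [507.5, 33.4]), ([314, 201, 16, 14, 185], [321.6, 207.6]), ([357, 203, 110, 77, 3213], [411.2, 246.2]), ([94, 209, 16, 11, 63], [100.2, 212.5])]
orange [([348, 114, 12, 9, 52], [353.8, 118.0])]
red [([437, 51, 3, 4, 6], [438.0, 52.5]), ([369, 183, 11, 2, 11], [374.0, 183.2]), ([356, 184, 24, 33, 285], [364.5, 200.8]), ([382, 185, 4, 3, 4], [383.5, 186.0]), ([387, 189, 7, 9, 11], [390.5, 192.5]), ([376, 198, 3, 5, 6], [377.0, 200.0]), ([394, 199, 1, 5, 5], [394.0, 201.0]), ([113, 356, 2, 2, 4], [113.5, 356.5]), ([100, 365, 2, 2, 4], [100.5, 365.5]), ([112, 373, 4, 4, 14], [113.3, 374.5]), ([87, 374, 3, 2, 5], [87.8, 374.4]), ([99, 382, 4, 2, 5], [100.4, 382.8])]
b black [([46, 153, 11, 18, 121], [50.4, 161.8]), ([58, 159, 11, 16, 73], [63.4, 165.2]), ([46, 176, 5, 28, 89], [47.8, 188.9]), ([46, 208, 12, 24, 161], [51.9, 219.2]), ([59, 211, 6, 21, 80], [61.4, 220.5]), ([66, 212, 5, 20, 57], [68.1, 221.4]), ([481, 290, 31, 32, 614], [498.1, 303.7]), ([0, 305, 43, 17, 213], [19.8, 313.0]), ([255, 343, 38, 21, 276], [273.0, 353.0]), ([294, 347, 12, 17, 79], [298.8, 354.4]), ([307, 364, 47, 20, 283], [327.1, 376.1]), ([409, 367, 72, 17, 529], [451.0, 377.2]), ([374, 377, 32, 7, 151], [389.8, 381.0])]
blue [([137, 88, 73, 52, 1937], [172.4, 111.6]), ([214, 153, 13, 12, 115], [219.9, 158.2]), ([381, 207, 10, 5, 38], [385.6, 208.8])]
orange [([275, 183, 32, 9, 209], [290.7, 187.0]), ([153, 199, 13, 5, 42], [158.4, 201.0])]
red [([163, 136, 31, 28, 578], [179.3, 149.0]), ([14, 240, 17, 17, 206], [21.7, 247.9])]
```

View pics/crop1.png

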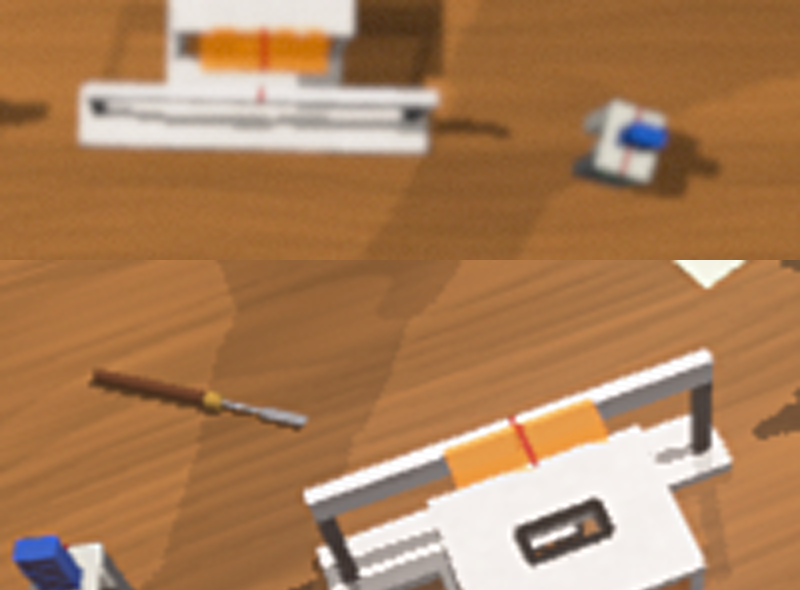

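The crops show the slot rim, the rail from (88,90) to (438,97), the red line at (262,95), and the lamp slightly rotated, with its own red line on the bridge.

```bash
python3 - <<'E'
from h import *
import pickle
a,b=pickle.load(open("c0.pkl","rb"))
g=b["image"][140:185,255:330]; 
def dark(c,u0,v0,u1,v1,t):
    m=(c["image"][v0:v1,u0:u1].max(2)<t).astype(np.uint8)
    n,l,s,ce=cv2.connectedComponentsWithStats(m); i=1+np.argmax(s[1:,4])
    pts=np.argwhere(l==i)[:,::-1]+[u0,v0]; h=cv2.convexHull(pts.astype(np.int32))[:,0]; return s[i],h
for c,box in((b,(275,155,308,178)),(a,(215,195,248,220))):
    s,h=dark(c,*box,110); print(s.tolist())
    W=np.array([onz(c,u,v,.155)[:2] for u,v in h],np.float32); print("slot",cv2.minAreaRect(W))
for nm,c,p,q in(("top",b,(247,197.2),(334.5,199.0)),("scene",a,(267,162.7),(166.7,198.5))):
    P,Q=onz(c,*p,.128),onz(c,*q,.128);print(nm,P,Q,(P+Q)/2,np.degrees(np.arctan2((P-Q)[1],(P-Q)[0]))-90,np.linalg.norm(P-Q))
print("mark",onz(b,290.5,198.6,.128), onz(a,90+514/4,140+(418-260)/4,.128),"slot0.15 scene",onz(a,90+563/4,140+(531-260)/4,.155))
# lamp blue grip top
m=cv2.inRange(cv2.cvtColor(a["image"],cv2.COLOR_BGR2HSV),(105,150,40),(125,255,255))
print("lamp blue",onz(b,385.6,208.8,.125),onz(a,99,211.5,.138),onz(a,100.2,214,.125))
print("lamp line",onz(b,225+625/4,175+166/4,.088),onz(b,225+627/4,175+150/4,.088))
# orange handle top
print("carrier",onz(b,158.4,201,.16),onz(a,353.8,118,.16),onz(a,353.8,116,.168))
E
```

```text
[8, 8, 17, 7, 89]
slot ((0.6064860224723816, -0.03318148851394653), (0.05074617639183998, 0.019446616992354393), 89.8500747680664)
[4, 5, 24, 16, 155]
slot ((0.6096410751342773, -0.033365800976753235), (0.05492827668786049, 0.02699471265077591), 88.8929214477539)
top [0.51090067 0.10677461 0.128     ] [ 0.50471411 -0.17197321  0.128     ] [ 0.50780739 -0.0325993   0.128     ] -1.271420407623694 0.27881646545146527
scene [0.51001355 0.11023508 0.128     ] [ 0.50351577 -0.16816134  0.128     ] [ 0.50676466 -0.02896313  0.128     ] -1.337041305024016 0.2784722423172222
mark [ 0.50619134 -0.03204377  0.128     ] [ 0.5053101 -0.0274701  0.128    ] slot0.15 scene [ 0.61041414 -0.03355423  0.155     ]
lamp blue [ 0.47351973 -0.33328237  0.125     ] [ 0.47533311 -0.33150243  0.138     ] [ 0.47480533 -0.33329963  0.125     ]
lamp line [ 0.45276775 -0.32894498  0.088     ] [ 0.46584312 -0.33120602  0.088     ]
carrier [0.49451948 0.38198128 0.16      ] [0.49439886 0.38233152 0.16      ] [0.49360379 0.38088393 0.168     ]
```

Request:
drive_tool --series '[{"dx": 4.2, "dy": 4.65, "dz": 0.3, "yaw": 7.75, "fingers": 1}, {"dx": 4.2, "dy": 4.65, "dz": 0.3, "yaw": 7.75, "fingers": 1}, {"dx": 4.2, "dy": 4.65, "dz": 0.3, "yaw": 7.75, "fingers": 1}, {"dx": 4.2, "dy": 4.65, "dz": 0.3, "yaw": 7.75, "fingers": 1}, {"dx": 4.2, "dy": 4.65, "dz": 0.3, "yaw": 7.75, "fingers": 1}, {"dx": 4.2, "dy": 4.65, "dz": 0.3, "yaw": 7.75, "fingers": 1}, {"dx": 4.2, "dy": 4.65, "dz": 0.3, "yaw": 7.75, "fingers": 1}, {"dx": 4.2, "dy": 4.65, "dz": 0.3, "yaw": 7.75, "fingers": 1}, {"dx": 4.2, "dy": 4.65, "dz": 0.3, "yaw": 7.75, "fingers": 1}, {"dx": 4.2, "dy": 4.65, "dz": 0.3, "yaw": 7.75, "fingers": 1}]'

```text
t: 1.35
tool_pos: [0.4726, -0.3332, 0.2404]
tool_rot: [-2.375, -2.056, 0.001]
wrist_force: [0.1, 0.1, 0.7]
gripper_width: 0.0868
finger_force: 0.0
```

```bash
python3 - <<'E'
from h import *
from scipy.spatial.transform import Rotation as R
c=cap("wrist");cv2.imwrite("pics/w1.png",cv2.resize(c["image"],(800,600)))
import pickle;pickle.dump(c,open("c1.pkl","wb"))
s=env.state();print(s["t"],s["tool_pos"],R.from_rotvec(s["tool_rot"]).as_matrix()[:,1],s["joint_positions"].round(2),c["vfov"],c["cx"],c["cy"],np.round(c["pose"],3).tolist())
print(blobs(c,(105,130,40),(125,255,255),30))
E
```

```text
1.4 [ 0.47280123 -0.33297662  0.24045474] [ 9.89803873e-01 -1.42436708e-01 -2.79728975e-04] [ 0.8   0.2  -0.3   1.61  0.06  1.35  0.35] 65.70646984690485 252.30330215181536 188.98939650852444 [[0.99, 0.137, 0.042, 0.485], [-0.143, 0.946, 0.292, -0.252], [0.0, -0.295, 0.955, 0.403], [0.0, 0.0, 0.0, 1.0]]
[([244, 164, 20, 38, 594], [253.9, 183.2])]
```

View pics/w1.png

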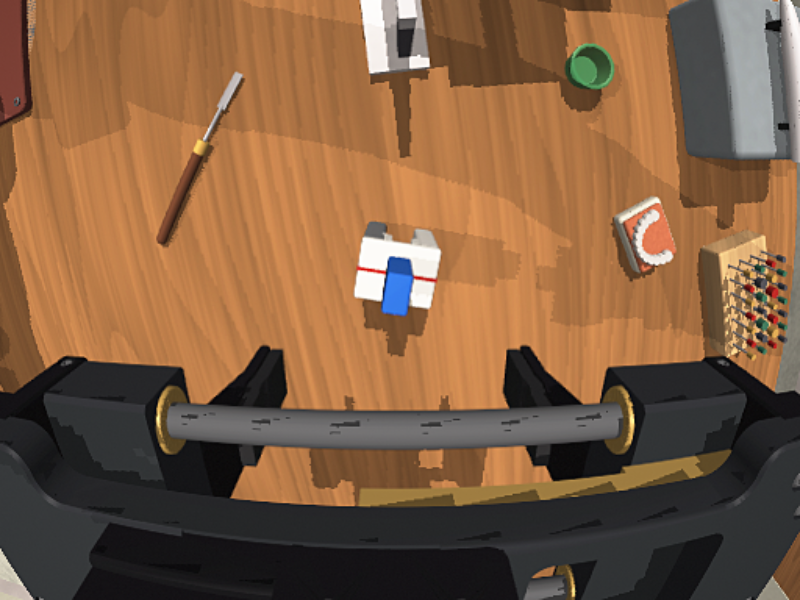

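The wrist view shows the lamp at (397,272), with the grey leg on the left and the white lens leg on the right (+x). The bridge corners are about (362,237), (440,244), (432,308) and (355,298).

```bash
python3 - <<'E'
from h import *
import pickle
c=pickle.load(open("c1.pkl","rb"))
k=.64
P=[onz(c,u*k,v*k,.088)[:2] for u,v in((362,237),(440,244),(432,308),(355,298))]
print(np.round(P,4).tolist(),np.mean(P,0))
for i,j in((0,1),(3,2),(0,3),(1,2)):
    d=P[j]-P[i];print(np.linalg.norm(d),np.degrees(np.arctan2(d[1],d[0])))
A=onz(c,357*k,269*k,.088);B=onz(c,437*k,279*k,.088);print("line",np.degrees(np.arctan2(*(B-A)[[1,0]])))
# grip top: bottom end of blue (image) is top face? check grip faces
print("blue bottom row",onz(c,397*k,308*k,.138), onz(c,400*k,267*k,.138))
for p in((.473,-.333,.138),(.473,-.333,.088)):print(np.array(proj(c,p))/k)
print("rail end/mark px",np.array(proj(c,(.508,-.031,.128)))/k)
E
```

```text
[[0.4556, -0.3032], [0.5082, -0.3157], [0.497, -0.3612], [0.4436, -0.3459]] [ 0.47608033 -0.33152034]
0.05402704199327195 -13.37514096566421
0.05557708784703121 -16.001704066670747
0.04436170648569927 -105.71752619035607
0.04687262384658634 -103.76807140391223
line -15.567942386860926
blue bottom row [ 0.47423433 -0.34080043  0.138     ] [ 0.47956201 -0.31591834  0.138     ]
[393.11233223 296.04017902]
[393.25444238 274.87648416]
rail end/mark px [ 379.98979136 -158.77803415]
```

Request:
drive_tool --series '[{"dx": 0.05, "dy": 0.02, "dz": -0.5, "yaw": -0.8, "fingers": 1}, {"dx": 0.05, "dy": 0.02, "dz": -1.3, "yaw": -0.8, "fingers": 1}, {"dx": 0.05, "dy": 0.02, "dz": -2.0, "yaw": -0.8, "fingers": 1}, {"dx": 0.05, "dy": 0.02, "dz": -2.15, "yaw": -0.8, "fingers": 1}, {"dx": 0.05, "dy": 0.02, "dz": -2.15, "yaw": -0.8, "fingers": 0}, {"dx": 0.05, "dy": 0.02, "dz": -2.15, "yaw": -0.8, "fingers": 0}, {"dx": 0.05, "dy": 0.02, "dz": -2.15, "yaw": -0.8, "fingers": 0}, {"dx": 0.05, "dy": 0.02, "dz": -2.15, "yaw": -0.8, "fingers": 0}, {"dx": 0.05, "dy": 0.02, "dz": -2.15, "yaw": -0.8, "fingers": 0}, {"dx": 0.05, "dy": 0.02, "dz": -2.15, "yaw": -0.8, "fingers": 0}]' --squeeze 25

```text
t: 2.65
tool_pos: [0.4765, -0.3309, 0.1117]
tool_rot: [2.484, 1.924, -0.0]
wrist_force: [-0.1, 1.0, -0.3]
gripper_width: 0.0348
finger_force: 0.0
```

Request:
drive_tool --series '[{"fingers": 0}, {"fingers": 0}, {"fingers": 0}, {"fingers": 0}, {"fingers": 0}, {"dz": 0.2, "fingers": 0}, {"dz": 0.8, "fingers": 0}, {"dz": 1.6, "fingers": 0}, {"dz": 2.5, "fingers": 0}, {"dz": 2.5, "fingers": 0}]'

```text
validation failed for argument at $.se...
```

Request:
drive_tool --series '[{"dx": 0, "dy": 0, "dz": 0, "yaw": 0, "fingers": 0}, {"dx": 0, "dy": 0, "dz": 0, "yaw": 0, "fingers": 0}, {"dx": 0, "dy": 0, "dz": 0, "yaw": 0, "fingers": 0}, {"dx": 0, "dy": 0, "dz": 0, "yaw": 0, "fingers": 0}, {"dx": 0, "dy": 0, "dz": 0, "yaw": 0, "fingers": 0}, {"dx": 0, "dy": 0, "dz": 0.2, "yaw": 0, "fingers": 0}, {"dx": 0, "dy": 0, "dz": 0.8, "yaw": 0, "fingers": 0}, {"dx": 0, "dy": 0, "dz": 1.6, "yaw": 0, "fingers": 0}, {"dx": 0, "dy": 0, "dz": 2.5, "yaw": 0, "fingers": 0}, {"dx": 0, "dy": 0, "dz": 2.5, "yaw": 0, "fingers": 0}]' --squeeze 25

```text
t: 3.9
tool_pos: [0.4786, -0.3318, 0.2674]
tool_rot: [2.477, 1.919, 0.004]
wrist_force: [-0.3, 0.4, -2.7]
gripper_width: 0.0158
finger_force: 25.0
```

Request:
drive_tool --series '[{"dx": 0.45, "dy": 0.6, "dz": 0, "yaw": 0.5, "fingers": 0}, {"dx": 0.45, "dy": 1.4, "dz": 0, "yaw": 1.0, "fingers": 0}, {"dx": 0.45, "dy": 2.2, "dz": 0, "yaw": 1.68, "fingers": 0}, {"dx": 0.45, "dy": 2.9, "dz": 0, "yaw": 1.68, "fingers": 0}, {"dx": 0.45, "dy": 3.43, "dz": 0, "yaw": 1.68, "fingers": 0}, {"dx": 0.45, "dy": 3.43, "dz": 0, "yaw": 1.68, "fingers": 0}, {"dx": 0.45, "dy": 3.43, "dz": 0, "yaw": 1.68, "fingers": 0}]' --squeeze 25

```text
t: 4.78
tool_pos: [0.5032, -0.1257, 0.2612]
tool_rot: [-2.242, -2.201, 0.001]
wrist_force: [0.1, -0.7, -2.3]
gripper_width: 0.0158
finger_force: 25.0
```

```bash
python3 - <<'E'
from h import *
from scipy.spatial.transform import Rotation as R
c=cap("wrist");cv2.imwrite("pics/w2.png",cv2.resize(c["image"],(800,600)))
import pickle;pickle.dump(c,open("c2.pkl","wb"))
s=env.state();y=R.from_rotvec(s["tool_rot"]).as_matrix()[:,1];print(s["t"],s["tool_pos"],y,np.degrees(np.arctan2(y[1],y[0])))
E
```

```text
4.825 [ 0.50317371 -0.12616481  0.26116811] [ 9.99811556e-01 -1.93984031e-02 -7.44669876e-04] -1.1115166538929269
```

View pics/w2.png

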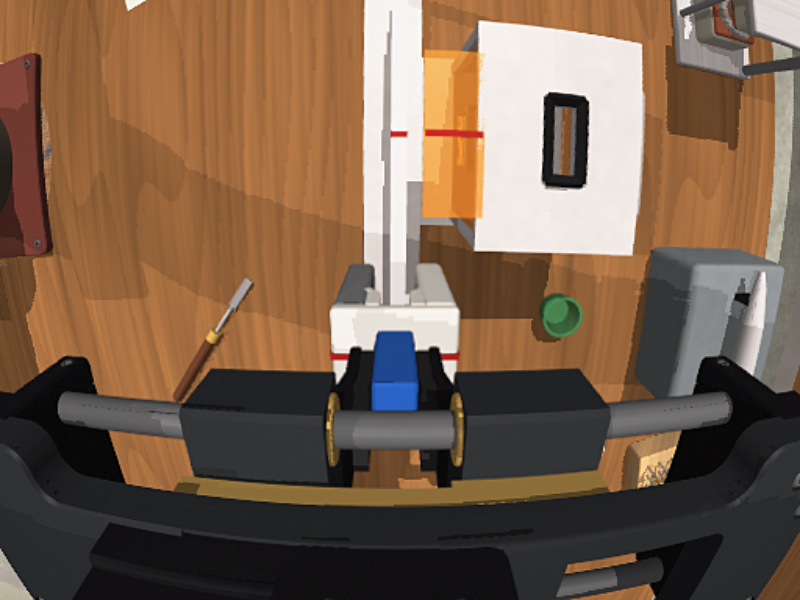

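The wrist view shows the lamp held upright just off the rail's free stretch. The red mark is at (390–407,134), and the slot rim has corners (545,93), (589,97), (586,188) and (542,184).

```bash
python3 - <<'E'
from h import *
import pickle
c=pickle.load(open("c2.pkl","rb")); k=.64
o=lambda u,v,z:onz(c,u*k,v*k,z).round(4)
print("mark",o(390,134,.128),o(408,134,.128))
print("rail far",o(390.5,60,.128),o(408,60,.128)," near",o(389.5,270,.128),o(408,270,.128))
S=[o(*p,.155)[:2] for p in((545,93),(589,97),(586,188),(542,184))];print("slot",S,np.mean(S,0))
print("seat px of bridge line", o(331,356,.2375),o(459,356,.2375))
print("slot proj",np.array(proj(c,(.608,-.033,.155)))/k)
E
```

```text
mark [ 0.5035 -0.0292  0.128 ] [ 0.5147 -0.0294  0.128 ]
rail far [0.5047 0.0188 0.128 ] [0.5156 0.0186 0.128 ]  near [ 0.5014 -0.1173  0.128 ] [ 0.5135 -0.1175  0.128 ]
slot [array([ 0.5949, -0.004 ]), array([ 0.6234, -0.004 ]), array([ 0.6222, -0.0602]), array([ 0.5933, -0.0589])] [ 0.60845  -0.031775]
seat px of bridge line [ 0.4763 -0.1285  0.2375] [ 0.533  -0.1295  0.2375]
slot proj [565.7103479 142.2154615]
```

Request:
drive_tool --series '[{"dx": 0.04, "dy": 0, "dz": 0, "yaw": 0, "fingers": 0}, {"dx": 0.04, "dy": 0, "dz": -0.3, "yaw": 0, "fingers": 0}, {"dx": 0.04, "dy": 0, "dz": -0.7, "yaw": 0, "fingers": 0}, {"dx": 0.04, "dy": 0, "dz": -1.1, "yaw": 0, "fingers": 0}, {"dx": 0.04, "dy": 0, "dz": -1.4, "yaw": 0, "fingers": 0}, {"dx": 0.04, "dy": 0, "dz": -1.5, "yaw": 0, "fingers": 0}, {"dx": 0.04, "dy": 0, "dz": -1.57, "yaw": 0, "fingers": 0}, {"dx": 0.04, "dy": 0, "dz": -1.57, "yaw": 0, "fingers": 0}, {"dx": 0.04, "dy": 0, "dz": -1.57, "yaw": 0, "fingers": 0}]' --squeeze 25

```text
t: 5.95
tool_pos: [0.5063, -0.1251, 0.168]
tool_rot: [2.241, 2.201, 0.001]
wrist_force: [-0.2, 0.5, -2.9]
gripper_width: 0.0157
finger_force: 25.0
```

Request:
drive_tool --series '[{"dx": 0, "dy": 0, "dz": -0.09, "yaw": 0, "fingers": 0}, {"dx": 0, "dy": 0, "dz": -0.09, "yaw": 0, "fingers": 0}, {"dx": 0, "dy": 0, "dz": -0.09, "yaw": 0, "fingers": 0}, {"dx": 0.01, "dy": 0.2, "dz": -0.09, "yaw": 0, "fingers": 0}, {"dx": 0.01, "dy": 0.5, "dz": -0.09, "yaw": 0, "fingers": 0}, {"dx": 0.02, "dy": 0.8, "dz": -0.09, "yaw": 0, "fingers": 0}, {"dx": 0.03, "dy": 1.1, "dz": -0.09, "yaw": 0, "fingers": 0}, {"dx": 0.04, "dy": 1.4, "dz": -0.09, "yaw": 0, "fingers": 0}, {"dx": 0.04, "dy": 1.58, "dz": -0.09, "yaw": 0, "fingers": 0}, {"dx": 0.04, "dy": 1.58, "dz": -0.09, "yaw": 0, "fingers": 0}]' --squeeze 25

```text
t: 7.2
tool_pos: [0.5084, -0.0294, 0.162]
tool_rot: [2.24, 2.203, 0.0]
wrist_force: [-0.6, -0.7, -2.3]
gripper_width: 0.0159
finger_force: 25.0
```

```bash
python3 - <<'E'
from h import *
c=cap("wrist");cv2.imwrite("pics/w3.png",cv2.resize(c["image"],(800,600)))
import pickle;pickle.dump(c,open("c3.pkl","wb"))
s=env.state();print(s["t"],s["tool_pos"],s["wrist_force"])
E
```

```text
7.25 [ 0.50833408 -0.03029986  0.16193855] [ 0.64317716 -0.29129023 -1.9393117 ]
```

View pics/w3.png

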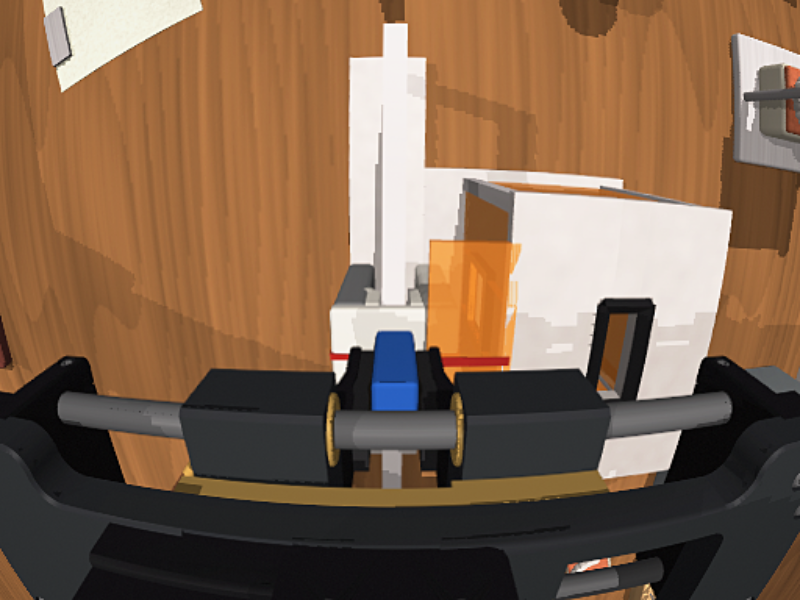

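The lamp's red line is at (332–375,356) and the hood's red line at (445–510,361), so they nearly line up.

```bash
python3 - <<'E'
from h import *
import pickle
c=pickle.load(open("c3.pkl","rb")); k=.64
o=lambda u,v,z:onz(c,u*k,v*k,z).round(4)
print("lamp",o(333,356,.138),"hood",o(508,361.5,.150),o(470,361.5,.150))
S=[o(*p,.155)[:2] for p in((603,299),(654,300))];print(S)
E
```

```text
lamp [ 0.4823 -0.0323  0.138 ] hood [ 0.5577 -0.031   0.15  ] [ 0.5412 -0.0304  0.15  ]
[array([ 0.5959, -0.0023]), array([ 0.6215, -0.0033])]
```

Request:
drive_tool --series '[{"dx": 0, "dy": 0.04, "dz": 0, "yaw": 0, "fingers": 0}, {"dx": 0, "dy": 0.04, "dz": -0.02, "yaw": 0, "fingers": 0}, {"dx": 0, "dy": 0.04, "dz": -0.04, "yaw": 0, "fingers": 0}, {"dx": 0, "dy": 0.04, "dz": -0.04, "yaw": 0, "fingers": 0}, {"dx": 0, "dy": 0.04, "dz": -0.04, "yaw": 0, "fingers": 0.5}, {"dx": 0, "dy": 0.04, "dz": -0.04, "yaw": 0, "fingers": 0.5}, {"dx": 0, "dy": 0.04, "dz": -0.04, "yaw": 0, "fingers": 0.5}, {"dx": 0, "dy": 0.04, "dz": -0.04, "yaw": 0, "fingers": 0.5}, {"dx": 0, "dy": 0.04, "dz": -0.04, "yaw": 0, "fingers": 0.5}, {"dx": 0, "dy": 0.04, "dz": -0.04, "yaw": 0, "fingers": 0.5}]' --squeeze 25

```text
t: 8.5
tool_pos: [0.5083, -0.0279, 0.1596]
tool_rot: [-2.241, -2.201, 0.0]
wrist_force: [-0.1, -0.0, 0.3]
gripper_width: 0.0436
finger_force: 0.0
```

Request:
drive_tool --series '[{"dx": 0, "dy": 0, "dz": 0, "yaw": 0, "fingers": 0.5}, {"dx": 0, "dy": 0, "dz": 0, "yaw": 0, "fingers": 0.5}, {"dx": 0, "dy": 0, "dz": 0.3, "yaw": 0, "fingers": 0.5}, {"dx": 0, "dy": 0, "dz": 0.8, "yaw": 0, "fingers": 0.5}, {"dx": 0, "dy": 0, "dz": 1.5, "yaw": 0, "fingers": 0.5}, {"dx": 0, "dy": 0, "dz": 1.5, "yaw": 0, "fingers": 0.5}, {"dx": 0, "dy": 0, "dz": 1.5, "yaw": 0, "fingers": 0.5}]' --squeeze 25

```text
t: 9.38
tool_pos: [0.5083, -0.0278, 0.25]
tool_rot: [2.241, 2.201, 0.0]
wrist_force: [-0.6, -0.5, 0.5]
gripper_width: 0.0439
finger_force: 0.0
```

```bash
python3 - <<'E'
from h import *
c=cap("wrist")
import pickle;pickle.dump(c,open("c4.pkl","wb"))
a=cap("scene")
cv2.imwrite("pics/w4.png",np.vstack([c["image"][150:384,60:460],cv2.resize(a["image"][140:240,140:290],(400,266))]))
s=env.state();print(s["t"],s["tool_pos"],s["wrist_force"],s["gripper_width"])
E
```

```text
9.475 [ 0.50785816 -0.02790744  0.24900664] [1.2168827  0.16282489 0.1581118 ] 0.04333599086365285
```

View pics/w4.png

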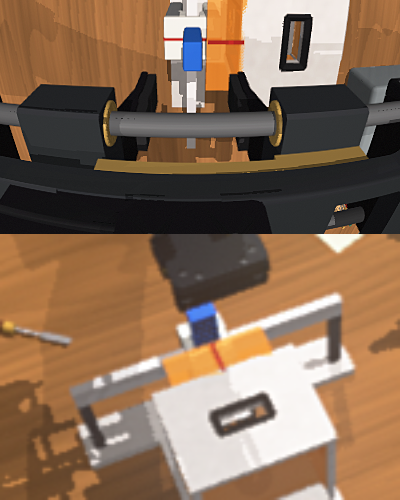

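The lamp hangs on the rail and its red line continues into the hood's red line, so it is seated at the mark. Next I go to the rack.

Request:
drive_tool --series '[{"dx": -0.1, "dy": 0.7, "dz": 0.5, "yaw": 0.5, "fingers": 0.8}, {"dx": -0.25, "dy": 6.5, "dz": 0.5, "yaw": 1.85, "fingers": 0.8}, {"dx": -0.25, "dy": 6.5, "dz": 0.5, "yaw": 1.85, "fingers": 0.8}, {"dx": -0.25, "dy": 6.5, "dz": 0.5, "yaw": 1.85, "fingers": 0.8}, {"dx": -0.25, "dy": 6.5, "dz": 0.5, "yaw": 1.85, "fingers": 0.8}, {"dx": -0.25, "dy": 6.5, "dz": 0.5, "yaw": 1.85, "fingers": 0.8}, {"dx": -0.25, "dy": 6.5, "dz": 0.5, "yaw": 1.85, "fingers": 0.8}, {"dx": -0.25, "dy": 6.5, "dz": 0.5, "yaw": 1.85, "fingers": 0.8}, {"dx": -0.25, "dy": 6.5, "dz": 0.5, "yaw": 1.85, "fingers": 0.8}, {"dx": -0.25, "dy": 6.5, "dz": 0.5, "yaw": 1.85, "fingers": 0.8}]' --squeeze 25

```text
t: 10.72
tool_pos: [0.4939, 0.3606, 0.2793]
tool_rot: [1.941, 2.469, -0.001]
wrist_force: [-0.3, 0.7, 0.3]
gripper_width: 0.0694
finger_force: 0.0
```

```bash
python3 - <<'E'
from h import *
import pickle
from scipy.spatial.transform import Rotation as R
c4=pickle.load(open("c4.pkl","rb"))
m=(c4["image"][155:225,335:378].max(2)<60).astype(np.uint8)
n,l,s,ce=cv2.connectedComponentsWithStats(m); i=1+np.argmax(s[1:,4]); h=cv2.convexHull((np.argwhere(l==i)[:,::-1]+[335,155]).astype(np.int32))[:,0]
print("slot",s[i],cv2.minAreaRect(np.array([onz(c4,u,v,.155)[:2] for u,v in h],np.float32)))
c=cap("wrist");cv2.imwrite("pics/w5.png",cv2.resize(c["image"],(800,600)));pickle.dump(c,open("c5.pkl","wb"))
s=env.state();y=R.from_rotvec(s["tool_rot"]).as_matrix()[:,1];print(s["t"],s["tool_pos"],np.degrees(np.arctan2(y[1],y[0])),s["joint_positions"].round(2))
E
```

```text
slot [  4   9  33  57 972] ((0.6077939867973328, -0.03057323954999447), (0.056480053812265396, 0.028957458212971687), 88.50469970703125)
10.775 [0.49397446 0.36070641 0.2795449 ] 13.644061996338886 [-0.06  0.34 -0.83  1.44  0.25  1.47 -0.65]
```

View pics/w5.png

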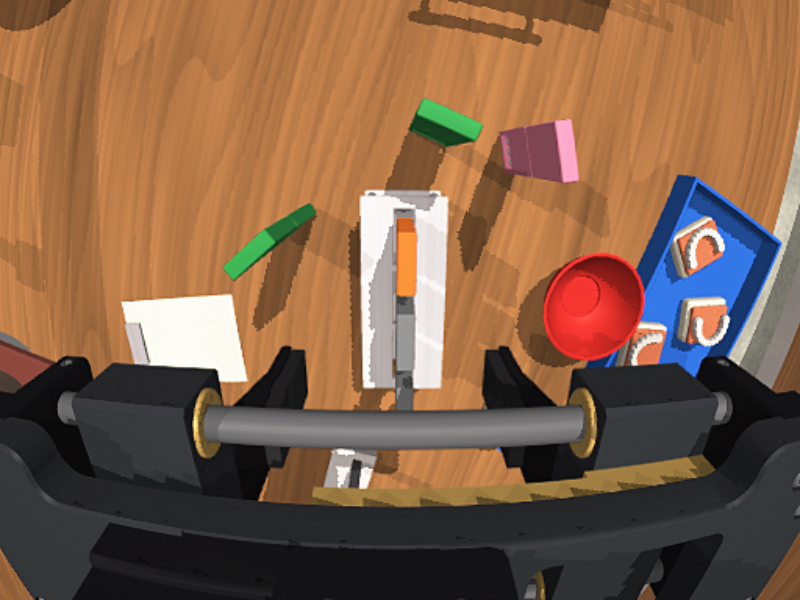

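The orange carrier's handle is at (397–417,219–296), at the far (+y) end of the rack, with a grey spare next to it. The rack outline is about aligned with the gripper.

```bash
python3 - <<'E'
from h import *
import pickle
c=pickle.load(open("c5.pkl","rb")); k=.64
o=lambda u,v,z:onz(c,u*k,v*k,z)[:2]
R4=np.array([o(*p,.07) for p in((361,197),(447,197),(441,388),(363,388))]);print(R4.round(4).tolist(),R4.mean(0))
for i,j in((3,0),(2,1)):
    d=R4[j]-R4[i];print(np.linalg.norm(d),np.degrees(np.arctan2(d[1],d[0]))-90)
hsv=cv2.cvtColor(c["image"],cv2.COLOR_BGR2HSV)
m=cv2.inRange(hsv,(5,190,80),(22,255,255))[130:200,245:275]
ys,xs=np.nonzero(m);
for r in range(136,194,4):
    q=np.nonzero(m[r-130])[0]
    if len(q):print(r,245+q.min(),245+q.max(),hsv[r,245+(q.min()+q.max())//2])
E
```

```text
[[0.458, 0.4026], [0.5248, 0.419], [0.5654, 0.2532], [0.4965, 0.2366]] [0.5111721  0.32784049]
0.1703561216299287 13.04677447073847
0.17075196455195002 13.741672626580808
140 254 263 [ 11 220 211]
144 254 263 [ 11 210 208]
148 254 264 [ 11 208 224]
152 254 265 [ 14 196 253]
156 254 265 [ 14 194 253]
160 254 265 [ 14 196 253]
164 254 265 [ 14 196 253]
168 254 265 [ 14 196 253]
172 254 265 [ 14 196 253]
176 254 265 [ 14 197 253]
180 254 265 [ 14 197 253]
184 254 265 [ 14 196 253]
188 254 264 [ 15 203 255]
```

```bash
python3 - <<'E'
from h import *
import pickle
c=pickle.load(open("c5.pkl","rb"))
for p in((260,150.3),(260,189.7),(260,170),(254,170),(266,170)):print(onz(c,*p,.168).round(4))
b=np.radians(13.4);print("rack pred",np.array([.5112,.3278])+.052*np.array([-np.sin(b),np.cos(b)]))
E
```

```text
[0.494  0.3968 0.168 ]
[0.5034 0.3595 0.168 ]
[0.4986 0.3785 0.168 ]
[0.4931 0.3771 0.168 ]
[0.5041 0.3798 0.168 ]
rack pred [0.49914911 0.37838435]
```

Request:
drive_tool --series '[{"dx": 0.08, "dy": 0.3, "dz": 0, "yaw": 0, "fingers": 0.8}, {"dx": 0.08, "dy": 0.3, "dz": -0.5, "yaw": 0, "fingers": 0.8}, {"dx": 0.08, "dy": 0.3, "dz": -1.2, "yaw": 0, "fingers": 0.6}, {"dx": 0.08, "dy": 0.3, "dz": -2.0, "yaw": 0, "fingers": 0.5}, {"dx": 0.08, "dy": 0.3, "dz": -2.57, "yaw": 0, "fingers": 0.4}, {"dx": 0.08, "dy": 0.3, "dz": -2.57, "yaw": 0, "fingers": 0}, {"dx": 0.08, "dy": 0.3, "dz": -2.57, "yaw": 0, "fingers": 0}, {"dx": 0.08, "dy": 0.3, "dz": -2.57, "yaw": 0, "fingers": 0}, {"dx": 0.08, "dy": 0.3, "dz": -2.57, "yaw": 0, "fingers": 0}, {"dx": 0.08, "dy": 0.3, "dz": -2.57, "yaw": 0, "fingers": 0}]' --squeeze 25

```text
t: 12.02
tool_pos: [0.4989, 0.3807, 0.127]
tool_rot: [1.939, 2.471, 0.004]
wrist_force: [-0.1, -0.8, 5.8]
gripper_width: 0.012
finger_force: 25.0
```

Request:
drive_tool --series '[{"dx": 0, "dy": 0, "dz": 0, "yaw": 0, "fingers": 0}, {"dx": 0, "dy": 0, "dz": 0, "yaw": 0, "fingers": 0}, {"dx": 0, "dy": 0, "dz": 0, "yaw": 0, "fingers": 0}, {"dx": 0, "dy": 0, "dz": 0, "yaw": 0, "fingers": 0}]' --squeeze 25

```text
t: 12.52
tool_pos: [0.4989, 0.3807, 0.127]
tool_rot: [1.939, 2.471, 0.004]
wrist_force: [-0.3, -1.2, 7.2]
gripper_width: 0.0114
finger_force: 25.0
```

Request:
drive_tool --series '[{"dx": 0, "dy": 0, "dz": 0.2, "yaw": 0, "fingers": 0}, {"dx": 0, "dy": 0, "dz": 0.7, "yaw": 0, "fingers": 0}, {"dx": 0, "dy": 0, "dz": 1.3, "yaw": 0, "fingers": 0}, {"dx": 0, "dy": 0, "dz": 2.0, "yaw": 0, "fingers": 0}, {"dx": 0, "dy": 0, "dz": 2.8, "yaw": 0, "fingers": 0}, {"dx": 0, "dy": 0, "dz": 3.3, "yaw": 0, "fingers": 0}, {"dx": 0, "dy": 0, "dz": 3.3, "yaw": 0, "fingers": 0}, {"dx": 0, "dy": 0, "dz": 3.3, "yaw": 0, "fingers": 0}]' --squeeze 25

```text
t: 13.52
tool_pos: [0.4978, 0.3799, 0.3226]
tool_rot: [-1.939, -2.472, 0.002]
wrist_force: [0.9, -0.0, -1.5]
gripper_width: 0.0117
finger_force: 25.0
```

Request:
drive_tool --series '[{"dx": 0.2, "dy": -0.7, "dz": 0, "yaw": -0.3, "fingers": 0}, {"dx": 0.4, "dy": -1.5, "dz": 0, "yaw": -0.6, "fingers": 0}, {"dx": 0.6, "dy": -2.3, "dz": 0, "yaw": -0.9, "fingers": 0}, {"dx": 0.8, "dy": -3.1, "dz": 0, "yaw": -1.2, "fingers": 0}, {"dx": 1.0, "dy": -3.9, "dz": 0, "yaw": -1.5, "fingers": 0}, {"dx": 1.3, "dy": -4.7, "dz": 0, "yaw": -1.86, "fingers": 0}, {"dx": 1.5, "dy": -5.5, "dz": 0, "yaw": -1.86, "fingers": 0}, {"dx": 1.82, "dy": -6.3, "dz": 0, "yaw": -1.86, "fingers": 0}, {"dx": 1.82, "dy": -6.86, "dz": 0, "yaw": -1.86, "fingers": 0}, {"dx": 1.82, "dy": -6.86, "dz": 0, "yaw": -1.86, "fingers": 0}]' --squeeze 25

```text
t: 14.78
tool_pos: [0.6068, -0.0356, 0.3212]
tool_rot: [-2.248, -2.192, 0.005]
wrist_force: [-0.6, 0.5, -1.2]
gripper_width: 0.0121
finger_force: 25.0
```

Request:
drive_tool --series '[{"dx": 0, "dy": 0, "dz": -0.5, "yaw": 0, "fingers": 0}, {"dx": 0, "dy": 0, "dz": -0.5, "yaw": 0, "fingers": 0}, {"dx": 0, "dy": 0, "dz": -0.5, "yaw": 0, "fingers": 0}]' --squeeze 25

```text
t: 15.15
tool_pos: [0.6072, -0.0307, 0.2938]
tool_rot: [-2.242, -2.201, 0.0]
wrist_force: [-0.0, -0.4, -1.6]
gripper_width: 0.012
finger_force: 25.0
```

```bash
python3 - <<'E'
from h import *
import pickle
from scipy.spatial.transform import Rotation as R
c=cap("wrist");a=cap("scene");pickle.dump((c,a),open("c6.pkl","wb"))
cv2.imwrite("pics/w6.png",np.hstack([cv2.resize(c["image"][100:340,140:380],(480,480),interpolation=2),cv2.resize(a["image"][90:250,180:286],(318,480),interpolation=2)]))
s=env.state();y=R.from_rotvec(s["tool_rot"]).as_matrix()[:,1];print(s["t"],s["tool_pos"],np.degrees(np.arctan2(y[1],y[0])),s["gripper_width"])
for p in((.608,-.031,.155),(.608,-.031,.21),(.608,-.031,.33)):print(proj(c,p),proj(a,p))
E
```

```text
15.25 [ 0.60762431 -0.03094119  0.29434751] -1.0815083393681253 0.011713413539677132
(np.float64(251.89917587570352), np.float64(179.6038547035366)) (np.float64(231.34953733230572), np.float64(206.56253267552043))
(np.float64(251.84796948655477), np.float64(196.25156198442818)) (np.float64(229.6063759062505), np.float64(195.219067351755))
(np.float64(251.6259604841049), np.float64(272.180490946645)) (np.float64(225.04648044723407), np.float64(165.54596006162797))
```

View pics/w6.png

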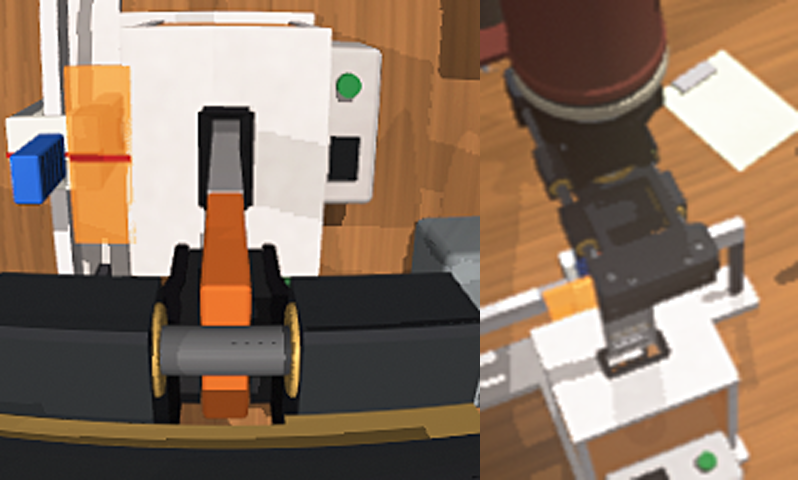

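The carrier's lower end is over the slot, with its lower edge near (226,120) in the crop. The rim's far edge is at v≈107 and its side edges are at u≈199 and 255. I'll put numbers on this.

```bash
python3 - <<'E'
from h import *
import pickle
c,a=pickle.load(open("c6.pkl","rb"))
g=c["image"].max(2).astype(int)
print("col252",list(enumerate(g[148:168,252],148)))
for r in (158,165,175,185): print(r,list(zip(range(234,274),g[r,234:274])))
E
```

```text
col252 [(148, np.int64(244)), (149, np.int64(244)), (150, np.int64(244)), (151, np.int64(251)), (152, np.int64(249)), (153, np.int64(106)), (154, np.int64(20)), (155, np.int64(32)), (156, np.int64(25)), (157, np.int64(18)), (158, np.int64(15)), (159, np.int64(37)), (160, np.int64(83)), (161, np.int64(104)), (162, np.int64(101)), (163, np.int64(99)), (164, np.int64(96)), (165, np.int64(98)), (166, np.int64(118)), (167, np.int64(130))]
158 [(234, np.int64(244)), (235, np.int64(244)), (236, np.int64(244)), (237, np.int64(252)), (238, np.int64(255)), (239, np.int64(0)), (240, np.int64(21)), (241, np.int64(28)), (242, np.int64(25)), (243, np.int64(26)), (244, np.int64(23)), (245, np.int64(19)), (246, np.int64(18)), (247, np.int64(16)), (248, np.int64(15)), (249, np.int64(16)), (250, np.int64(16)), (251, np.int64(16)), (252, np.int64(15)), (253, np.int64(16)), (254, np.int64(17)), (255, np.int64(13)), (256, np.int64(15)), (257, np.int64(16)), (258, np.int64(15)), (259, np.int64(18)), (260, np.int64(18)), (261, np.int64(21)), (262, np.int64(27)), (263, np.int64(29)), (264, np.int64(25)), (2
[... 2096 characters left out ...]
27)), (242, np.int64(25)), (243, np.int64(18)), (244, np.int64(62)), (245, np.int64(141)), (246, np.int64(130)), (247, np.int64(129)), (248, np.int64(129)), (249, np.int64(128)), (250, np.int64(128)), (251, np.int64(128)), (252, np.int64(128)), (253, np.int64(128)), (254, np.int64(128)), (255, np.int64(128)), (256, np.int64(128)), (257, np.int64(129)), (258, np.int64(129)), (259, np.int64(132)), (260, np.int64(117)), (261, np.int64(14)), (262, np.int64(20)), (263, np.int64(22)), (264, np.int64(23)), (265, np.int64(8)), (266, np.int64(109)), (267, np.int64(246)), (268, np.int64(227)), (269, np.int64(223)), (270, np.int64(224)), (271, np.int64(223)), (272, np.int64(224)), (273, np.int64(224))]
```

```bash
python3 - <<'E'
from h import *
import pickle
c,a=pickle.load(open("c6.pkl","rb"))
o=lambda u,v,z:onz(c,u-.5,v-.5,z)[:2].round(4)
z=.2943-.119
L,Rr=o(246.0,161,z),o(260.0,161,z);print("carrier +y face lower edge",L,Rr,(L+Rr)/2, "v-edge",o(253,159.9,z))
L,Rr=o(239.0,158,.155),o(267.1,158,.155);print("rim",L,Rr,(L+Rr)/2,"far",o(253,153.3,.155), "far at .150",o(253,153.3,.150))
E
```

```text
carrier +y face lower edge [ 0.6023 -0.0062] [ 0.6158 -0.0065] [ 0.60905 -0.00635] v-edge [ 0.6091 -0.0052]
rim [ 0.5946 -0.0071] [ 0.6236 -0.0076] [ 0.6091  -0.00735] far [ 0.6092 -0.0024] far at .150 [ 0.6091 -0.0033]
```

```bash
python3 - <<'E'
from h import *
import pickle
c,a=pickle.load(open("c6.pkl","rb"))
hsv=cv2.cvtColor(c["image"],cv2.COLOR_BGR2HSV)
print([(r,int(hsv[r,252,2])) for r in list(range(192,200))+list(range(236,266))+list(range(286,314))])
for z in(.330,.335,.340):print(z,[onz(c,252,v,z)[1].round(4) for v in(195,242.5,308)])
print("handle lower edge z .265",onz(c,252,195,.2653))
# scene view of carrier
g=a["image"];cv2.imwrite("pics/s6.png",cv2.resize(g[150:230,200:260],(600,800)))
h2=cv2.cvtColor(g,cv2.COLOR_BGR2HSV)
for r in range(188,222,3):print(r,g[r,205:256].max(1).tolist())
E
```

```text
[(192, 130), (193, 125), (194, 120), (195, 170), (196, 196), (197, 188), (198, 189), (199, 188), (236, 182), (237, 183), (238, 182), (239, 182), (240, 181), (241, 179), (242, 203), (243, 241), (244, 247), (245, 241), (246, 237), (247, 238), (248, 238), (249, 238), (250, 238), (251, 238), (252, 238), (253, 238), (254, 238), (255, 237), (256, 238), (257, 238), (258, 238), (259, 237), (260, 240), (261, 250), (262, 214), (263, 57), (264, 69), (265, 80), (286, 84), (287, 103), (288, 232), (289, 243), (290, 237), (291, 236), (292, 236), (293, 240), (294, 247), (295, 123), (296, 138), (297, 139), (298, 140), (299, 140), (300, 139), (301, 140), (302, 140), (303, 140), (304, 140), (305, 140), (306, 140), (307, 141), (308, 135), (309, 114), (310, 113), (311, 112), (312, 122), (313, 144)]
0.33 [np.float64(0.0098), np.float64(-0.014), np.float64(-0.0547)]
0.335 [np.float64(0.0115), np.float64(-0.0114), np.float64(-0.0505)]
0.34 [np.float64(0.0131), np.float64(-0.0088), np.float64(-0.0463)]
handle lower edge z .265 [ 0.60852377 -0.0115593   0.2653    ]
188 [241, 240, 240, 241, 241, 240, 240, 242,
[... 2284 characters left out ...]
, 255, 210, 109, 80, 109, 129, 164, 233, 242, 240, 238, 236, 234, 232, 232, 234, 234, 234, 234, 236, 249, 253, 252, 251, 251, 251, 251, 251, 251, 251, 251, 251, 251, 251, 251, 251]
218 [253, 255, 253, 252, 252, 251, 251, 250, 250, 250, 249, 250, 250, 250, 250, 250, 252, 253, 245, 235, 232, 232, 234, 236, 236, 236, 236, 235, 235, 235, 234, 234, 234, 234, 233, 233, 248, 251, 251, 251, 251, 251, 251, 252, 251, 251, 251, 251, 252, 252, 253]
221 [246, 254, 251, 250, 250, 250, 250, 250, 251, 251, 250, 250, 251, 250, 250, 251, 251, 251, 252, 240, 232, 233, 233, 232, 234, 234, 234, 234, 234, 234, 234, 234, 234, 234, 234, 235, 247, 251, 251, 250, 250, 251, 253, 254, 255, 255, 255, 236, 218, 175, 144]
```

The values line up: the carrier is centred over the slot to under 1 mm. I'll lower it gently and watch the force.

Request:
drive_tool --series '[{"dx": 0, "dy": 0, "dz": -0.15, "yaw": 0, "fingers": 0}, {"dx": 0, "dy": 0, "dz": -0.3, "yaw": 0, "fingers": 0}, {"dx": 0, "dy": 0, "dz": -0.38, "yaw": 0, "fingers": 0}, {"dx": 0, "dy": 0, "dz": -0.44, "yaw": 0, "fingers": 0}, {"dx": 0, "dy": 0, "dz": -0.5, "yaw": 0, "fingers": 0}, {"dx": 0, "dy": 0, "dz": -0.5, "yaw": 0, "fingers": 0}]' --squeeze 25

```text
t: 16.0
tool_pos: [0.6072, -0.0315, 0.2631]
tool_rot: [-2.243, -2.199, 0.0]
wrist_force: [-0.6, -0.4, -0.6]
gripper_width: 0.0119
finger_force: 25.0
```

Request:
drive_tool --series '[{"dx": 0, "dy": 0, "dz": -0.1, "yaw": 0, "fingers": 0}, {"dx": 0, "dy": 0, "dz": -0.2, "yaw": 0, "fingers": 0}, {"dx": 0, "dy": 0, "dz": -0.3, "yaw": 0, "fingers": 0}, {"dx": 0, "dy": 0, "dz": -0.3, "yaw": 0, "fingers": 0}, {"dx": 0, "dy": 0, "dz": -0.3, "yaw": 0, "fingers": 0}]' --squeeze 25

```text
t: 16.62
tool_pos: [0.6074, -0.0315, 0.2454]
tool_rot: [2.243, 2.2, 0.0]
wrist_force: [0.0, 0.6, -1.1]
gripper_width: 0.0119
finger_force: 25.0
```

Through the plate freely. On down to the beam.

Request:
drive_tool --series '[{"dx": 0, "dy": 0, "dz": -0.15, "yaw": 0, "fingers": 0}, {"dx": 0, "dy": 0, "dz": -0.35, "yaw": 0, "fingers": 0}, {"dx": 0, "dy": 0, "dz": -0.55, "yaw": 0, "fingers": 0}, {"dx": 0, "dy": 0, "dz": -0.75, "yaw": 0, "fingers": 0}, {"dx": 0, "dy": 0, "dz": -0.95, "yaw": 0, "fingers": 0}, {"dx": 0, "dy": 0, "dz": -1.1, "yaw": 0, "fingers": 0}, {"dx": 0, "dy": 0, "dz": -1.2, "yaw": 0, "fingers": 0}, {"dx": 0, "dy": 0, "dz": -1.26, "yaw": 0, "fingers": 0}, {"dx": 0, "dy": 0, "dz": -1.26, "yaw": 0, "fingers": 0}, {"dx": 0, "dy": 0, "dz": -1.26, "yaw": 0, "fingers": 0}]' --squeeze 25

```text
t: 17.88
tool_pos: [0.6075, -0.0314, 0.1701]
tool_rot: [2.243, 2.199, 0.001]
wrist_force: [-0.0, -0.1, -1.3]
gripper_width: 0.012
finger_force: 25.0
```

```bash
python3 - <<'E'
from h import *
from scipy.spatial.transform import Rotation as R
import pickle
c=cap("wrist");a=cap("scene");t=cap("top");pickle.dump(c,open("c7.pkl","wb"))
s=env.state();print(s["t"],s["tool_pos"],s["wrist_force"],s["ft_torque"],s["finger_force"],R.from_rotvec(s["tool_rot"]).as_matrix()[:,2])
cv2.imwrite("pics/w7.png",np.vstack([np.hstack([c["image"][100:300,60:460],cv2.resize(t["image"][150:220,240:340],(400,200))]),cv2.resize(a["image"][140:240,130:330],(800,400))]))
E
```

```text
18.025 [ 0.60745613 -0.03147568  0.17002611] [-0.30617319  0.50339874 -1.34419749] [ 0.02487336 -0.0977087  -0.04424718] 24.995402006898075 [ 3.92957702e-04 -5.40635457e-05 -9.99999921e-01]
```

View pics/w7.png

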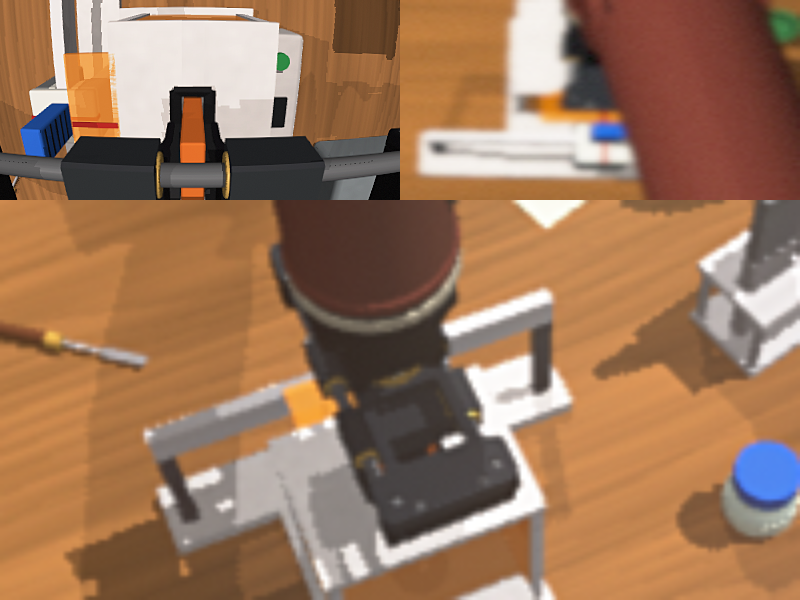

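The carrier is through the slot without contact load, held at beam height (bridge at about 69 mm). The lamp still hangs at the mark. Handing in.

```bash
python3 -c "
from bench import env
print(env.job_done())"
```

```text
the job is handed in; nothing more can be done
None
```

I handed the job in at about 18 s of the 61 s allowed; no verdict came back. By my measurements the lamp hangs released at the red mark, and the gripper holds the orange carrier through the slot with the bridge about 1 mm above the beam's middle and almost no side force.

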